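Change over the tilt-out bins on the joiner's bench

ROBOT

A 6-joint arm with a two-finger parallel gripper is mounted at the origin on the work surface. World frame = base frame: x ahead of the robot, y to its left, z up, the work surface at z = 0. Lengths are in m, angles in rad, forces in N, time in s.
With the tool pointing down it reaches from about 0.375 to 0.9 m from the base axis. Payload 3.1 kg.
Tool frame: the origin (TCP) lies at the centre of the arm's flange, where the gripper is bolted on; the fingertips stand 182 mm ahead of it and the grasp point (between the pads) lies 164 mm ahead of it; z points along the fingers, y is the line along which they close (so a half turn about z gives the same grasp; the last joint's range is limited). The gripper opens to 87 mm and grips with 3 to 60 N. Pads are 19 mm wide; open, the fingers measure 117 mm over their backs; the gripper's body (75 mm by 190 mm) begins 51 mm behind the grasp point.
Start: joints at [-1.425, 0.527, 1.433, -0, 1.181, -0.178], TCP at [0.199, -0.592, 0.405] pointing down, gripper open.
Joint ranges: [-3.08, 3.08], [-0.75, 2.2], [0.22, 2.44], [-1.43, 4.57], [0, 2.65], [-2.85, 2.85]. Speed limits (rad/s): [2.79, 2.79, 3.14, 3.14, 3.14, 3.14].

INTERFACE

Orientations are given as a unit quaternion [x, y, z, w].
In Python, from rig import * gives the robot as it stands.
- The arm moves only by the tool move_arm, never from a script. Its argument "commands" is a list that holds one entry, the list of rows, each a list of 6 numbers: the shift along the tool's x, y, z in units of 40 mm (1.0 is 40 mm), then the turn, a rotation vector about the tool's x, y, z in rad. A call has 1 to 12 rows; each row is the pose to reach, as a shift and turn from the pose commanded when the call began, along the tool's axes at that moment; what a row does not reach only later rows make up. A row lasts 1/8 s, in which the tool goes at most 62.5 mm and 10.7 degrees, less where a joint would pass 70% of its speed; a pose out of reach is approached as far as the arm can. A call with a gripper value outside its range is refused whole. "claw" is the closure, from -1 (fully open) to 1 (shut), so that 0 is half open, set as the call begins (left out, the last holds). The fingers move at their own pace and stop on an object; "squeeze" is the grip in N (left out, the last holds). Time passes only in rows, so rows that repeat a pose let the fingers close. It gives the time, the measured TCP pose, the force, the opening and the grip force at its end, in the units of the state.
- get_obs(): the state, without advancing time (a new reading comes with each control period).
- camera(name): name is "side" or "top"; returns a dict with "pixels" (400x640x3 uint8, blue, green, red), "range_z" (400x640 float32, m along the optical axis (not along the pixel's ray), 0 where there is no reading), "camera_matrix" (3x3 intrinsics, pixels), "extrinsics" (4x4, takes a point from world to camera coordinates). Camera axes: x right, y up, looking along -z (the intrinsics and any distortion apply to the point x, -y, -z); pixel columns grow to the right and rows downward; lengths in m; the calibration is good to about 2 mm. A picture is of the moment at which its call begins.
- hand_in(): hands the job in; it is judged then, once.
The state is a dict: "time": time; "q": joint angles; "joint_velocities": joint speeds; "joint_torque": joint torques, N m; "position": TCP position; "tool_rot": TCP orientation; "ft_force": force on the tool from outside, world axes, zero at the start; "moment": the same for the moment, N m; "grip_width": finger opening in m; "grip_force": force on a finger pad.
Only numpy, scipy, OpenCV 4.12 (cv2) and the standard library are available. Lean on these libraries where they do the work, as an engineer would, in place of code of your own. Each camera call takes 0.05 s, during which the arm holds its last target. There are 200 camera calls.

TASK

I have finished with the screws: the narrow tilt-out bin that hangs open should be pushed back upright until it clicks fully shut. Tip the wide bin forward on its bottom pivot, all the way to its stop, so that I can reach the dowels in it. The other narrow bin stays shut.

Things in the scene. Friction and masses are not known exactly. Their poses are not given: they have to be found in the camera images.
- open_rim (a point): Narrow plywood tilt-out bin, hanging part open (brass screws). Point: middle of the top edge of its front panel (96 wide, 146 tall, 10 mm thick, point at mid-thickness). It turns with the bin: z up the panel, y along the edge, x from the front into the bin. Pivot: along y at the panel's bottom edge, 146 mm down -z, 16 mm above the bench. Tilt = z from vertical: 0 shut, 0.70 rad at the stop, top edge towards -x.
- wide_rim (a point): Wide plywood tilt-out bin, shut at the start (wooden dowels in it, up to 30 mm above its floor). Panel 150 mm wide, 146 tall, 10 thick; point, axes, pivot and tilt as for the open bin, so shut the point is 162 mm above the bench. Behind the panel the bin is open-topped, 114 mm wide and 75 deep inside; its other walls end 70 mm below the point, its case 60 mm below it. Case fixed to the bench.
- shut_rim (a point): The other narrow bin (dark plugs in it), shut; size, point and axes as for the open one. All three bins: the pivot has friction, so a bin stays where it is left; 1 to 2 N at the top edge move it. A ball catch acts over the last 0.17 rad: passing it, in or out, takes about 3 to 5 N at the top edge; once past it draws the bin home with a click. All three fronts face roughly towards the robot.
Not all that is in view belongs to the job. Leave any red or turquoise look-alike of the part that bears open_rim alone.

How it is judged:
By the outcome, as a careful person would: the job done as asked, in the order asked, and still so for the second after the job is handed in, with the robot touching nothing.
It also fails if it takes over 56 s, if anything falls off the work surface, if the arm or the gripper's body presses on something with over 40 N, if the wrist force passes 120 N, or if a joint passes its speed limit or range.

## Working session

There is one attempt and no reset: what is moved stays moved. The work goes in short steps, Python scripts to look and compute and a tool call to move; the robot and the scene stay as the last step left them, time stands still between calls to the robot, and variables do not carry over. Pictures are saved under pics/ and viewed, at most 10 in all, crops included, and the job is handed in when it is done.

Besides the shell and the picture viewer there is one more tool, called as name([rows], argument=value, ...), one row to a line, values as JSON. move_arm: Moves the arm, as the interface text tells. Its arguments: {"type":"object","properties":{"commands":{"type":"array","items":{"type":"array","items":{"type":"array","items":{"type":"number"}}}},"claw":{"type":"number"},"squeeze":{"type":"number"}},"required":["commands"]}

```bash
mkdir -p pics
cat > h.py <<'E'
from rig import *
import numpy as np, cv2
def snap(n,f):
    c=camera(n); cv2.imwrite(f'pics/{f}.png',c['pixels']); np.savez(f'pics/{f}.npz',**c); return c
def world(c):
    K=c['camera_matrix'];E=c['extrinsics'];d=c['range_z']
    v,u=np.mgrid[0:400,0:640]
    P=np.stack([(u-K[0,2])/K[0,0]*d,-(v-K[1,2])/K[1,1]*d,-d,np.ones_like(d)],-1)
    W=P@np.linalg.inv(E).T
    W[d==0]=np.nan
    return W[...,:3]
E
python3 - <<'E'
from h import *
for n in('side','top'):
    c=snap(n,n+'1'); print(n,c['camera_matrix'],c['extrinsics'],(c['range_z']==0).mean(),c.keys())
print(get_obs())
E
```

```text
side [[362.08761496   0.         323.87820197]
 [  0.         362.08761496 202.28582376]
 [  0.           0.           1.        ]] [[ 0.92547489  0.37856888  0.01348412 -0.41487925]
 [-0.26655158  0.62551175  0.73327028  0.1519542 ]
 [ 0.26915883 -0.68221745  0.67980356 -1.34461881]
 [ 0.          0.          0.          1.        ]] 0.0039609375 dict_keys(['pixels', 'range_z', 'camera_matrix', 'extrinsics'])
top [[508.75588291   0.         319.49318007]
 [  0.         508.75588291 197.14681371]
 [  0.           0.           1.        ]] [[-0.03015364 -0.99915466 -0.02794146 -0.15042503]
 [ 0.99236124 -0.03327073  0.11879492 -0.51058662]
 [-0.11962413 -0.02414592  0.99252559 -1.60083881]
 [ 0.          0.          0.          1.        ]] 0.0041796875 dict_keys(['pixels', 'range_z', 'camera_matrix', 'extrinsics'])
{'time': 0.1, 'q': array([-1.42547493e+00,  5.28389061e-01,  1.43374853e+00, -4.95281278e-05,
        1.18139947e+00, -1.78472964e-01]), 'joint_velocities': array([ 0.00166073, -0.00306499, -0.00249192, -0.00144965, -0.00102548,
        0.00050851]), 'joint_torque': array([-4.94096766e-04, -4.40985525e+01, -1.77150285e+01,  6.34858129e-02,
        5.33987966e-02, -4.15103693e-05]), 'position': array([ 0.19884838, -0.59220898,  0.40386755]), 'tool_rot': array([ 9.86921266e-01,  1.61200091e-01, -6.78356297e-06, -9.72451034e-04]), 'ft_force': array([-0.97399545, -0.15382232, -0.40571335]), 'moment': array([ 0.04978287, -0.02544389,  0.04500103]), 'grip_force': 0.0, 'grip_width': 0.08657191301664303}
```

View pics/side1.png

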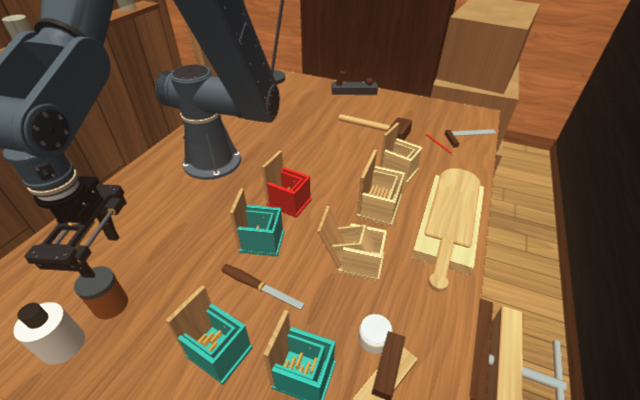

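View pics/top1.png

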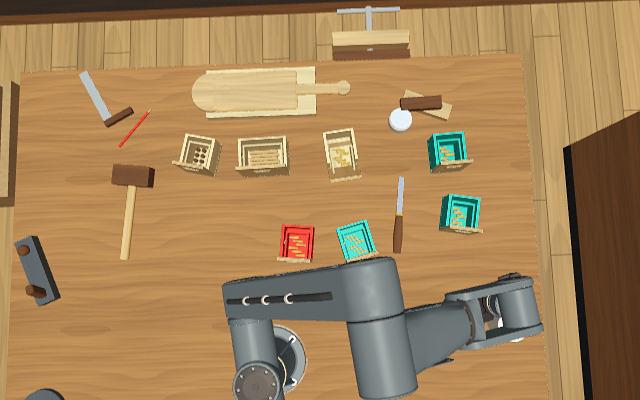

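The side view shows the open narrow bin (rim around 330,225), the wide shut bin (370,175) and the shut narrow bin (392,145). In the top view they are at (342,160), (262,158) and (200,155). The red and turquoise ones are look-alikes.

Run:
```python
from h import *
np.set_printoptions(precision=4,suppress=True)
for n in('top','side'):
    c=np.load(f'pics/{n}1.npz'); W=world(c)
    R={'top':{'shut':(165,125,226,185),'wide':(230,128,295,186),'open':(318,120,368,190)},
       'side':{'shut':(378,118,428,180),'wide':(354,145,410,225),'open':(312,200,392,280)}}[n]
    for k,(a,b,e,f) in R.items():
        P=W[b:f,a:e].reshape(-1,3); P=P[np.isfinite(P[:,0])]
        z=P[:,2]; t=P[(z>z.max()-0.02)] if n=='side' else P[z>z.max()-0.012]
        print(n,k,'zmax',z.max(),np.sort(z)[-20],'n',len(t),'mean',t.mean(0))
        xy=t[:,:2].astype(np.float32)
        r=cv2.minAreaRect(xy*1000); print('  rect',np.round(r[0],1),np.round(r[1],1),round(r[2],1),np.round(cv2.boxPoints(r),0).tolist())
        m=P[(z>0.05)]; 
        r=cv2.minAreaRect(m[:,:2].astype(np.float32)*1000); print('  case',np.round(r[0]),np.round(r[1]),round(r[2],1))
```

```text
top shut zmax 0.17130880983340702 0.16410803370138094 n 79 mean [0.5999 0.2224 0.1631]
  rect [600.1 221.8] [93.8 10.3] 77.5 [[585.0, 177.0], [595.0, 175.0], [615.0, 266.0], [605.0, 269.0]]
  case [647. 211.] [100. 113.] 77.3
top wide zmax 0.17136575629736672 0.16642479678223943 n 137 mean [0.5863 0.0029 0.1633]
  rect [586.2   5.4] [ 10.8 146.1] 1.9 [[578.0, 78.0], [583.0, -68.0], [594.0, -67.0], [589.0, 79.0]]
  case [635.   6.] [113. 151.] 1.3
top open zmax 0.1586278896700246 0.15319946853663713 n 100 mean [ 0.5447 -0.2502  0.1505]
  rect [ 545.2 -248.4] [12.3 93.3] 7.1 [[533.0, -203.0], [545.0, -295.0], [557.0, -294.0], [546.0, -201.0]]
  case [ 622. -240.] [168.  96.] 6.9
side shut zmax 0.16359046384002418 0.16146413736478715 n 106 mean [0.6009 0.2166 0.1558]
  rect [600.1 222.1] [100.8  11.6] 77.9 [[584.0, 174.0], [595.0, 172.0], [616.0, 270.0], [605.0, 273.0]]
  case [640. 272.] [134. 462.] 8.0
side wide zmax 0.16464788411902365 0.16252375035459143 n 156 mean [ 0.5889 -0.0052  0.1584]
  rect [587.6   4.9] [ 10.1 149.2] 1.8 [[580.0, 79.0], [585.0, -70.0], [595.0, -69.0], [590.0, 80.0]]
  case [637.  32.] [449. 113.] 90.0
side open zmax 0.15232886965998105 0.1510128372830557 n 225 mean [ 0.5503 -0.2533  0.1443]
  rect [ 549.  -248.9] [18.2 97.3] 7.3 [[534.0, -202.0], [546.0, -298.0], [564.0, -296.0], [552.0, -199.0]]
  case [ 617. -177.] [169. 227.] 5.8
```

```bash
cat >> h.py <<'E'
from scipy.spatial.transform import Rotation as R
def row(p,yaw):
    """row (40 mm units, rad) from present pose to TCP p, tool down, tool x at yaw"""
    o=get_obs(); q=R.from_quat(o['tool_rot'])
    t=R.from_matrix(np.c_[[np.cos(yaw),np.sin(yaw),0],[np.sin(yaw),-np.cos(yaw),0],[0,0,-1]])
    print(np.round(np.r_[q.inv().apply(np.array(p)-o['position'])/0.04,(q.inv()*t).as_rotvec()],3).tolist())
E
python3 - <<'E'
from h import *
row([.506,-.2535,.404],.126); row([.506,-.2535,.312],.126)
E
```

```text
[9.974, -5.584, 0.01, -0.002, -0.0, 0.198]
[9.973, -5.58, 2.31, -0.002, -0.0, 0.198]
```

move_arm([
  [[9.97,-5.58,0,0,0,0.198],[9.97,-5.58,0,0,0,0.198],[9.97,-5.58,0,0,0,0.198],[9.97,-5.58,0,0,0,0.198],[9.97,-5.58,0,0,0,0.198],[9.97,-5.58,0,0,0,0.198],[9.97,-5.58,0,0,0,0.198],[9.97,-5.58,0,0,0,0.198],[9.97,-5.58,0,0,0,0.198],[9.97,-5.58,0,0,0,0.198],[9.97,-5.58,1.2,0,0,0.198],[9.97,-5.58,2.31,0,0,0.198]],
], claw=1, squeeze=10)

```text
time: 1.6
position: [0.5049, -0.256, 0.3119]
tool_rot: [0.998, 0.061, 0.001, 0.001]
ft_force: [0.1, -0.7, -0.6]
grip_width: 0.0005
grip_force: 0.0
```

move_arm([
  [[0.25,0,0,0,0,0],[0.5,0,0,0,0,0],[0.75,0,0,0,0,0],[0.95,0,0,0,0,0],[1.15,0,0,0,0,0],[1.3,0,0,0,0,0],[1.45,0,0,0,0,0],[1.6,0,0,0,0,0],[1.7,0,0,0,0,0],[1.8,0,0,0,0,0],[1.9,0,0,0,0,0],[2.0,0,0,0,0,0]],
])

```text
time: 3.1
position: [0.586, -0.2439, 0.3123]
tool_rot: [0.998, 0.063, 0.001, 0.0]
ft_force: [-0.2, -0.6, 0.5]
grip_width: 0.0005
grip_force: 0.0
```

Run:
```python
from h import *
c=snap('side','side2'); cv2.imwrite('pics/side2c.png',cv2.resize(c['pixels'][100:300,250:450],None,fx=3,fy=3))
```

```text
(no output)
```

View pics/side2c.png

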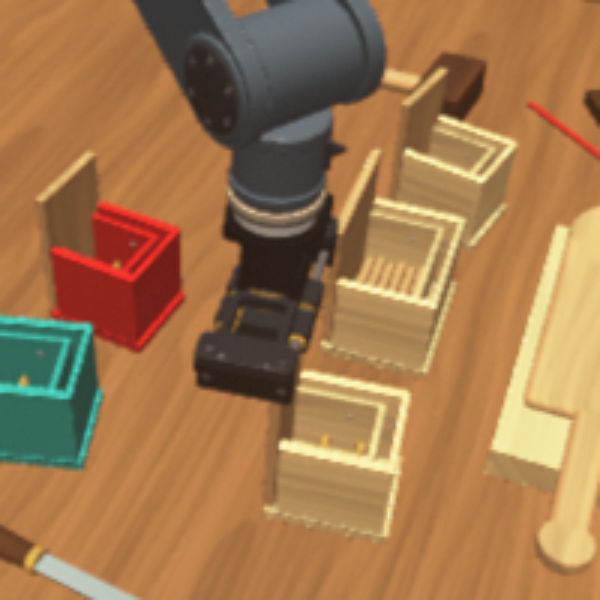

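The open bin (crop around 340,460) is nearly or fully upright. I'll keep pressing until the force shows it is seated.

move_arm([
  [[0.06,0,0,0,0,0],[0.12,0,0,0,0,0],[0.18,0,0,0,0,0],[0.22,0,0,0,0,0],[0.22,0,0,0,0,0]],
])

```text
time: 3.78
position: [0.5902, -0.2435, 0.3123]
tool_rot: [0.998, 0.063, -0.007, -0.001]
ft_force: [-14.4, -4.6, 7.7]
grip_width: 0.0005
grip_force: 7.6
```

move_arm([
  [[-0.5,0,0,0,0,0],[-1.5,0,0,0,0,0],[-1.5,0,-1.2,0,0,0],[-1.5,0,-2.3,0,0,0],[-1.5,0,-2.3,0,0,0]],
])

```text
time: 4.4
position: [0.5356, -0.2511, 0.4086]
tool_rot: [0.998, 0.063, 0.004, 0.003]
ft_force: [0.5, 0.2, -0.7]
grip_width: 0.0006
grip_force: 0.0
```

Run:
```python
from h import *
np.set_printoptions(precision=4,suppress=True)
row([.617,.006,.404],.034); row([.617,.006,.305],.034); print(get_obs()['position'])
for n in('top','side'):
    c=snap(n,n+'3'); W=world(c).reshape(-1,3)
    W=W[np.isfinite(W[:,0])]
    k=(W[:,0]>.5)&(W[:,0]<.7)&(W[:,1]>-.32)&(W[:,1]<-.18)&(W[:,2]>.12)&(W[:,2]<.172); P=W[k]
    t=P[P[:,2]>.15]; print(n,len(t),np.sort(P[:,2])[-10:],cv2.minAreaRect(t[:,:2].astype(np.float32)*1000) if len(t) else 0)
```

```text
[2.823, -6.122, 0.097, 0.006, -0.008, 0.092]
[2.804, -6.138, 2.572, 0.006, -0.008, 0.092]
[ 0.5356 -0.2511  0.4086]
top 2 [0.1332 0.1584 0.1613] ((592.239013671875, -198.1363525390625), (2.4502692222595215, 0.0), 177.37229919433594)
side 134 [0.1632 0.1632 0.1633 0.1633 0.1633 0.1634 0.1636 0.1639 0.1639 0.1642] ((603.0364379882812, -241.82330322265625), (10.021324157714844, 97.8899154663086), 6.769856929779053)
```

The bin is upright: its rim is 10 mm thick in plan and about 0.163 high. Next is the wide bin.

move_arm([
  [[2.82,-6.12,0,0,0,0.092],[2.82,-6.12,0,0,0,0.092],[2.82,-6.12,0,0,0,0.092],[2.82,-6.12,0,0,0,0.092],[2.82,-6.12,0,0,0,0.092],[2.82,-6.12,0,0,0,0.092],[2.82,-6.12,0,0,0,0.092],[2.82,-6.12,0.6,0,0,0.092],[2.82,-6.12,1.3,0,0,0.092],[2.82,-6.12,2.0,0,0,0.092],[2.82,-6.12,2.5,0,0,0.092],[2.82,-6.12,2.5,0,0,0.092]],
])

```text
time: 6.0
position: [0.6148, 0.0046, 0.3026]
tool_rot: [1.0, 0.015, -0.002, -0.0]
ft_force: [0.3, -0.2, -0.5]
grip_width: 0.0005
grip_force: 0.0
```

move_arm([
  [[-0.25,0,0,0,0,0],[-0.4,0,0,0,0,0],[-0.55,0,0,0,0,0],[-0.7,0,0,0,0,0],[-0.85,0,0.05,0,0,0],[-1.05,0,0.1,0,0,0],[-1.25,0,0.15,0,0,0],[-1.45,0,0.2,0,0,0],[-1.65,0,0.25,0,0,0],[-1.85,0,0.3,0,0,0],[-2.0,0,0.3,0,0,0],[-2.15,0,0.3,0,0,0]],
])

```text
time: 7.5
position: [0.5293, 0.0037, 0.2923]
tool_rot: [1.0, 0.017, -0.0, -0.0]
ft_force: [1.3, 0.7, 0.3]
grip_width: 0.0002
grip_force: 0.2
```

move_arm([
  [[-0.08,0,0,0,0,0],[-0.16,0,0,0,0,0],[-0.22,0,0,0,0,0],[-0.22,0,0,0,0,0]],
])

```text
time: 8.0
position: [0.5232, 0.0032, 0.2934]
tool_rot: [1.0, 0.017, 0.004, 0.0]
ft_force: [5.3, 1.4, 0.9]
grip_width: 0.0011
grip_force: 2.5
```

move_arm([
  [[-0.06,0,0,0,0,0],[-0.12,0,0,0,0,0],[-0.16,0,0,0,0,0],[-0.16,0,0,0,0,0]],
])

```text
time: 8.5
position: [0.5198, 0.0027, 0.2947]
tool_rot: [1.0, 0.016, 0.01, 0.001]
ft_force: [11.4, 2.8, 1.0]
grip_width: 0.0004
grip_force: 4.8
```

move_arm([
  [[0.4,0,0,0,0,0],[0.6,0,-0.3,0,0,0],[0.6,0,-1.5,0,0,0],[0.6,0,-3,0,0,0],[-1,-3,-4,0,0,0],[-2,-5,-4,0,0,0],[-2,-8,-4,0,0,0],[-2,-8,-4,0,0,0],[-2,-8,-4,0,0,0],[-2,-8,-4,0,0,0],[-2,-8,-4,0,0,0],[-2,-8,-4,0,0,0]],
])

```text
time: 10.0
position: [0.4235, 0.3196, 0.4519]
tool_rot: [1.0, 0.017, -0.001, 0.001]
ft_force: [0.5, -1.1, -0.5]
grip_width: 0.0005
grip_force: 0.0
```

Run:
```python
from h import *
np.set_printoptions(precision=4,suppress=True)
c=snap('top','top4'); s=snap('side','side4')
cv2.imwrite('pics/c4.png',np.hstack([cv2.resize(c['pixels'][100:250,160:385],None,fx=1.7,fy=2.2),cv2.resize(s['pixels'][110:290,300:440],None,fx=2,fy=330/180)]))
for n,c in(('top',c),('side',s)):
    W=world(c).reshape(-1,3); W=W[np.isfinite(W[:,0])]
    for k,y0,y1 in(('open',-.32,-.18),('wide',-.1,.1),('shut',.15,.3)):
        P=W[(W[:,0]>.44)&(W[:,0]<.62)&(W[:,1]>y0)&(W[:,1]<y1)&(W[:,2]>.105)&(W[:,2]<.18)]
        if len(P)<20: print(n,k,len(P)); continue
        z=np.sort(P[:,2])[-10]; t=P[P[:,2]>z-.006]; r=cv2.minAreaRect(t[:,:2].astype(np.float32)*1000)
        print(n,k,len(t),z,np.round(r[0],1),np.round(r[1],1))
```

```text
top open 81 0.16522172707943206 [ 600.7 -242. ] [10.3 93.5]
top wide 136 0.13403427413049895 [547.7   3.2] [116.6 148.2]
top shut 72 0.16647054541265804 [599.6 221.3] [96.6 10.6]
side open 114 0.16293629342632798 [ 602.9 -242.3] [ 9.9 96.6]
side wide 169 0.13024236954603174 [551.2   3. ] [120.  148.5]
side shut 56 0.16312610119248006 [599.9 223.2] [96.  12.1]
```

View pics/c4.png

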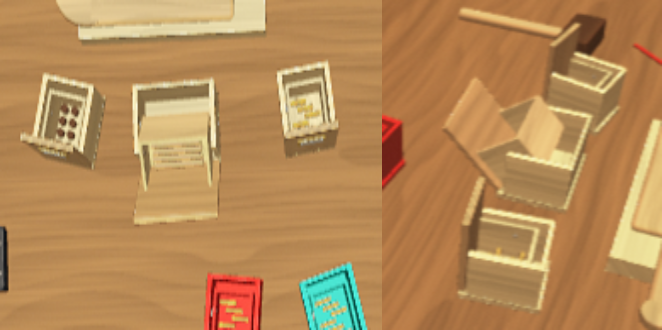

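The wide bin is at its stop: its rim edge is at x≈0.489 and z≈0.130, as predicted for 0.70 rad. The open bin is now shut and the other narrow bin hasn't moved.

```bash
python3 -c "
from rig import *
print(hand_in())"
```

```text
the job is handed in; nothing more can be done
None
```

The screw bin is pushed fully shut, the wide dowel bin is tipped forward to its stop, the other narrow bin was left shut, and the job is handed in after about 10 s of robot time.

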